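# Pop open the sample port of the turbidity meter

### The job

Open the sample port of the turbidity meter, the instrument with the round lid: press gently with a fingertip on the pad near the front of the lid until the latch lets go, then draw back and let the lid swing up by itself. Press it through only once, because a second push latches it shut again, then stay off it for at least two seconds to see that it stays fully open. Leave the heater with the square lid shut, and do not shift, tip or pick up any of the vials, jugs or the beaker.

Things in the scene. Friction and masses are not known exactly. Their poses are not given: they have to be found in the camera images.
- meter: Turbidity meter, fixed white instrument with a ROUND lid and a sloped display before it. Case 220 mm (x) by 180 mm (y), deck 60 mm high; origin under its centre, z up, front along its own -x, yawed up to 0.4 rad. Grey turret (100 mm diameter, rim 105 mm above the table) centred at its x +40 mm; on it the white lid, 85 mm diameter, 10 mm thick, top at 113 mm.
- port_lid_pad (a point): Top centre of the press pad (flat, grey, 22 mm diameter, 2 mm high) on the meter's lid, 27 mm in front of the lid's centre, 115 mm above the table when shut. The fingertip must press the pad itself. Moves with the lid; z is the lid's outward normal. Pressed straight down, it gives at about 3.5 N, lets go of the catch after about 5 mm and stops hard at about 6 mm.
- port_lid_hinge (a point): Middle of the hinge line of the meter's lid, at the back of the turret (the meter's +x side), 73 mm behind the pad and 2 mm below its top; the line runs along the meter's y.
- port_lid (a joint): Angle of the meter's lid, rad: about 0 to 0.01 latched shut; negative when pressed in (catch lets go at about -0.06, hard stop -0.083); once let go, a damped spring swings it up and back to its stop at 1.35 in one to two seconds and holds it there. Pushing it all the way down again latches it shut.
- port_catch (a joint): Sideways position (m) of the small catch pin hidden under the meter's lid: 0 when latched, +0.002 to +0.005 when a press has released it, roughly 0 to +0.002 with the lid open; below -0.004 only when the lid is pushed shut again.
- heater: Dry-block heater, fixed white instrument with a SQUARE lid and a grey dial on its front deck; not part of the job. Case 220 mm (x) by 180 mm (y), deck 60 mm high; origin under its centre, z up, front along its own -x, yawed up to 0.4 rad. Square collar 100 mm wide, lid top at 113 mm, with a like pad and latch. Meter and heater may stand left or right.
- heater_lid (a joint): Angle of the heater's square lid, rad: about 0 to 0.01 shut, must stay so; negative pressed in, positive open.
- vial_a_mid (a point): loose amber glass sample vial with black screw cap, 27 mm diameter, 62 mm tall, upright, standing on the front deck of the meter, left of the display; a bystander; the point is its centre, half-way up
- vial_b_mid (a point): loose amber glass sample vial with black screw cap, 27 mm diameter, 62 mm tall, upright, standing on the front deck of the heater; a bystander; the point is its centre, half-way up
- vial_c_mid (a point): loose amber glass sample vial with black screw cap, 27 mm diameter, 62 mm tall, upright, on the table between the two instruments; a bystander; the point is its centre, half-way up
- vial_d_mid (a point): loose amber glass sample vial with black screw cap, 27 mm diameter, 62 mm tall, upright, on the table between the two instruments; a bystander; the point is its centre, half-way up
- jug_a_mid (a point): loose white plastic sample jug with red cap, 72 mm diameter, 165 mm tall, standing to the left (+y) of the instruments; a bystander; the point is on its axis 80 mm above the table
- jug_b_mid (a point): loose white plastic sample jug with red cap, 72 mm diameter, 165 mm tall, standing to the right (-y) of the instruments; a bystander; the point is on its axis 80 mm above the table
- beaker_mid (a point): loose glass beaker, 72 mm diameter, 90 mm tall, standing behind the vials; a bystander; the point is on its axis, half-way up
Not all that is in view belongs to the job. Leave any orange look-alike of the part that bears beaker_mid alone.

How it is judged (in metres and radians):
On the way, in this order (a step that is already met when the one before it is completed fails the run):
1. the lid of the meter is pressed in by the fingers on its pad (value of joint port_lid below -0.05 rad and contact force between the fingers and port_lid_c1 above 0.5 N), for 0.02 s.
2. the lid has swung fully open and stays open for 2 s with the robot off the meter (value of joint port_lid above 1.2 rad and contact force between each of the arm, the fingers and meter below 0.1 N), for 2 s.
At the end, for the whole second after the job is handed in: The meter's lid stands open beyond 1.2 rad (of 1.35) and at rest, the heater's lid is shut (within 0.03 rad), and every vial, jug and the beaker is upright within 20 mm of where it began (value of joint port_lid above 1.2 rad and velocity of joint port_lid between -0.1 and 0.1 rad/s and value of joint heater_lid between -0.03 and 0.03 rad and distance of each of vial_a_mid, vial_b_mid, vial_c_mid, vial_d_mid, jug_a_mid, jug_b_mid, beaker_mid from where it was at the start of the episode below 0.02 m and angle between each of vial_a_mid, vial_b_mid, vial_c_mid, vial_d_mid, jug_a_mid, jug_b_mid, beaker_mid's own z axis and vertical below 0.2 rad); the robot touches nothing.
It fails at once if the meter's lid is pushed shut a second time (value of joint port_catch below -0.004 m).
It fails at once if the meter is pressed or struck with more than 35 N (contact force between any of the fingers, the arm and meter above 35 N).
It fails at once if the heater's lid is pressed in or opened (value of joint heater_lid below -0.04 rad or value of joint heater_lid above 0.1 rad).
It fails at once if a vial, jug or the beaker is shifted more than 20 mm, lifted or tipped (distance of any of vial_a_mid, vial_b_mid, vial_c_mid, vial_d_mid, jug_a_mid, jug_b_mid, beaker_mid from where it was at the start of the episode above 0.02 m or angle between any of vial_a_mid, vial_b_mid, vial_c_mid, vial_d_mid, jug_a_mid, jug_b_mid, beaker_mid's own z axis and vertical above 0.35 rad).
It also fails if it takes over 40 s, if anything falls off the work surface, if the arm or the gripper's body presses on something with over 40 N, if the wrist force passes 120 N, or if a joint passes its speed limit or range.

### The arm

A 6-joint arm with a two-finger parallel gripper is mounted at the origin on the work surface. World frame = base frame: x ahead of the robot, y to its left, z up, the work surface at z = 0. Lengths are in m, angles in degrees, forces in N, time in s.
With the tool pointing down it reaches from about 0.375 to 0.9 m from the base axis. Payload 3.1 kg.
Tool frame: the origin (TCP) lies on the centre line of the jaws, within the pads' length; the fingertips stand 25 mm ahead of it and the grasp point (between the pads) lies 6 mm ahead of it; z points along the fingers, y is the line along which they close (so a half turn about z gives the same grasp; the last joint's range is limited). The gripper opens to 87 mm and grips with 3 to 60 N. Pads are 19 mm wide; open, the fingers measure 117 mm over their backs; the gripper's body (75 mm by 190 mm) begins 51 mm behind the grasp point.
Start: joints at [-75.774, 30.224, 82.088, -0, 67.689, -10.227], TCP at [0.259, -0.569, 0.248] pointing down, gripper open.
Joint ranges: [-176.69, 176.69], [-43.24, 126.21], [12.49, 139.97], [-82, 262], [0, 151.66], [-163.58, 163.58]. Speed limits (degrees/s): [159.86, 159.86, 180, 180, 180, 180].

### API

Orientations are given as a 3x3 rotation matrix whose columns are the frame's x, y, z axes.
In Python, from rig import bot, cams, models gives the robot as it stands. The module is installed in compiled form; this text tells all that it offers.
- The arm moves only by the shell command python3 -m handwheel 'ROWS' [OPENING]. ROWS is JSON, a list of rows, each a list of 6 numbers: the shift along the world's x, y, z each as a share of 1 m, from -1 to 1, then the turn, a rotation vector about the world's x, y, z each as a share of 2 rad, from -1 to 1. In form: [[dx, dy, dz, wx, wy, wz], ...]. A call has exactly 8 rows; each row is the pose to reach, as a shift and turn from the pose commanded when the call began; what a row does not reach only later rows make up. A row lasts 1/12 s, in which the tool goes at most 41.7 mm and 7.16 degrees, less where a joint would pass 70% of its speed; a pose out of reach is approached as far as the arm can. A call with a number of a shift or a turn outside -1 to 1 is refused whole. A call with a gripper value outside its range is refused whole. OPENING is the opening, from -1 (shut) to 1 (fully open), so that 0 is half open, set as the call begins (- or left out, the last holds). The fingers move at their own pace and stop on an object; the grip force is fixed at half the most. Time passes only in rows, so rows that repeat a pose let the fingers close, or fill a call up. It gives the time, the measured TCP pose, the force, the opening and the grip force at its end, in the units of the state.
- bot.read_state(): the state, without advancing time (a new reading comes with each control period).
- cams.capture(name): name is "scene" or "top" or "wrist"; returns (picture, depth): 400x640x3 uint8, blue, green, red; 400x640 float32, m along the optical axis (not along the pixel's ray), 0 where there is no reading.
- cams.calibration(name): a dict with "mtx" (3x3 intrinsics, pixels), "R" (3x3) and "t" (3): a world point X has camera coordinates R X + t; the wrist camera has in their place "tool_from_camera" (4x4, takes a point from camera to tool coordinates, whose origin is the TCP and whose axes are the flange's). Camera axes: x right, y down, z forward; pixel columns grow to the right and rows downward; lengths in m; the calibration is good to about 2 mm. A picture is of the moment at which its call begins: read the wrist's pose just before it. calibration takes no time and is no camera call.
- bot.hand_in(): hands the job in; it is judged then, once.
Trained networks look in the newest picture that a camera, given by its name, has taken for a name from the list of things; names that differ only in an ending like _2 or _b are one class to them, and where a whole thing is asked for, a point or a joint stands for the part that bears it (a point fixed in the world has none). Each returns a list of dicts, best first, with "conf" (0 to 1); they miss things now and then, are a little off and sometimes report something else, mostly with a low value. They report only what shows in the picture. A call takes as long as a camera call. They do not tell look-alikes from the thing itself.
- models.spot_in(query, camera): "position" ([column, row] in pixels, amid what is visible of it).
- models.tip_of(query, camera): "position" ([column, row] in pixels: a listed point, or the origin of a listed thing).
The state is a dict: "time_s": time; "joint_positions": joint angles; "qvel": joint speeds; "tau": joint torques, N m; "position": TCP position; "tcp_rot": TCP orientation; "force": force on the tool from outside, world axes, zero at the start; "moment": the same for the moment, N m; "opening": opening from 0.0 (shut) to 1.0 (fully open); "grasp_force": force on a finger pad.
Only numpy, scipy, OpenCV 4.12 (cv2) and the standard library are available. Lean on these libraries where they do the work, as an engineer would, in place of code of your own. Each camera call takes 0.05 s, during which the arm holds its last target. There are 200 camera calls.

## Working session

There is one attempt and no reset: what is moved stays moved. The work goes in short steps, Python scripts to look and compute and a shell command to move; the robot and the scene stay as the last step left them, time stands still between calls to the robot, and variables do not carry over. Pictures are saved under pics/ and viewed, at most 10 in all, crops included, and the job is handed in when it is done.

```bash
mkdir -p pics
cat > h.py <<'E'
import numpy as np, cv2
from rig import bot,cams,models
def world(cam,px,d):
    c=cams.calibration(cam);K=c["mtx"];u,v=px
    z=np.median([x for x in d[int(v)-2:int(v)+3,int(u)-2:int(u)+3].ravel() if x>0] or [0])
    p=z*np.linalg.inv(K)@np.array([u,v,1.])
    return np.array(c["R"]).T@(p-np.array(c["t"]))
E
python3 - <<'E'
from h import *
s=bot.read_state();print(s["time_s"],s["position"],s["force"],s["opening"]);print(np.round(s["tcp_rot"],3))
for c in("top","scene"):
    im,d=cams.capture(c);cv2.imwrite(f"pics/{c}1.png",im);np.save(c+"d.npy",d)
    for q in("port_lid_pad","port_lid_hinge","meter","heater","vial_a_mid","jug_a_mid","beaker_mid"):
        for r in models.tip_of(q,c)[:4]:
            print(c,q,round(r["conf"],2),np.round(r["position"]),np.round(world(c,r["position"],d),3))
E
```

```text
0.0 [ 0.25857804 -0.56826032  0.24657664] [-0.38172701 -0.10577323  0.53031069] 0.9989870659688348
[[ 0.91   0.414 -0.001]
 [ 0.414 -0.91   0.002]
 [ 0.    -0.002 -1.   ]]
top port_lid_pad 0.66 [242. 232.] [0.522 0.255 0.113]
top port_lid_pad 0.53 [239. 208.] [0.597 0.279 0.058]
top port_lid_pad 0.51 [250. 241.] [0.496 0.233 0.099]
top port_lid_hinge 0.71 [237. 208.] [0.595 0.283 0.059]
top heater 0.6 [403. 208.] [ 0.601 -0.228  0.068]
top vial_a_mid 0.62 [495. 269.] [ 0.423 -0.48   0.126]
top vial_a_mid 0.58 [223. 266.] [0.422 0.305 0.119]
top jug_a_mid 0.64 [154. 249.] [0.469 0.506 0.127]
top beaker_mid 0.62 [361. 146.] [ 0.81  -0.103  0.005]
top beaker_mid 0.56 [330. 181.] [ 0.693 -0.003  0.003]
scene port_lid_pad 0.72 [358. 148.] [0.453 0.298 0.068]
scene port_lid_hinge 0.71 [377. 158.] [0.58  0.275 0.111]
scene meter 0.86 [351. 176.] [0.553 0.189 0.056]
scene heater 0.87 [250. 253.] [ 0.698 -0.27   0.1  ]
scene vial_a_mid 0.48 [355. 136.] [0.425 0.306 0.102]
scene jug_a_mid 0.97 [405. 124.] [0.478 0.499 0.107]
scene beaker_mid 0.82 [323. 261.] [ 0.82  -0.12   0.083]
scene beaker_mid 0.77 [329. 226.] [ 0.726 -0.029  0.084]
```

Run:
```python
import cv2
im=cv2.imread("pics/top1.png");cv2.imwrite("pics/top1c.png",cv2.resize(im[100:320,120:520],None,fx=2,fy=2,interpolation=2))
im=cv2.imread("pics/top1.png");cv2.imwrite("pics/top1d.png",cv2.resize(im[180:290,190:310],None,fx=5,fy=5,interpolation=2))
```

```text
(no output)
```

View pics/top1c.png

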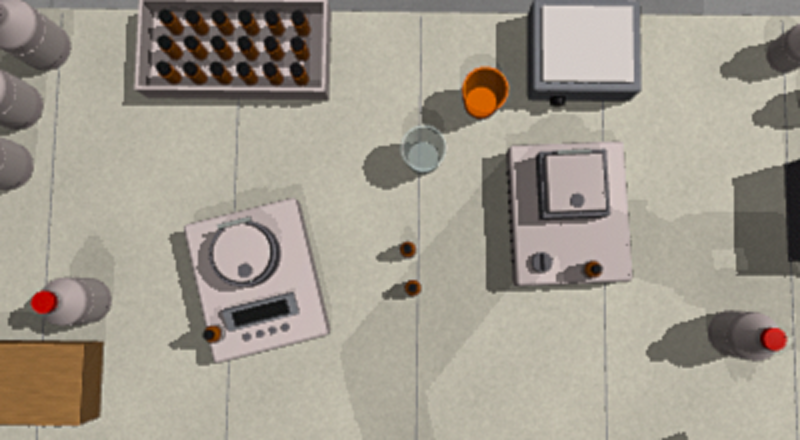

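View pics/top1d.png

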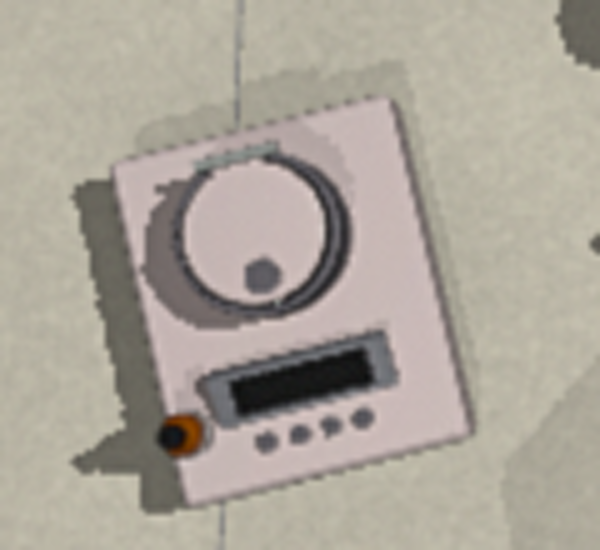

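View pics/scene1.png

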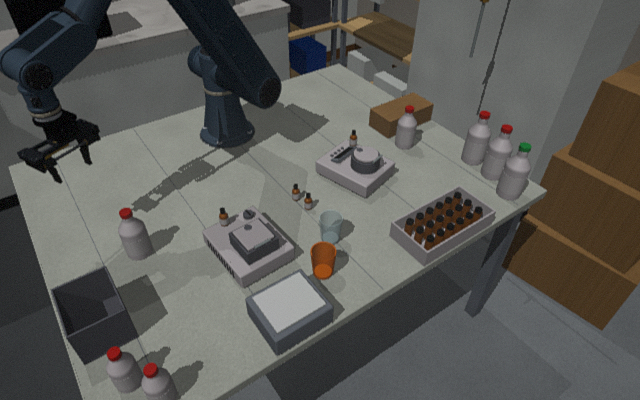

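The top view shows the meter on the left with its round lid. The pad is at about (242, 235) in the full image, and vial_a is at about (226, 267). The square-lidded heater is on the right, clear of the job.

```bash
cat >> h.py <<'E'
def onplane(cam,px,z):
    c=cams.calibration(cam);R=np.array(c["R"]);t=np.array(c["t"])
    o=-R.T@t;r=R.T@np.linalg.inv(c["mtx"])@np.array([*px,1.])
    return o+r*(z-o[2])/r[2]
E
python3 - <<'E'
from h import *
im=cv2.imread("pics/top1.png").astype(int);d=np.load("topd.npy")
g=im.sum(2)/3;print(g[228:242,234:252].astype(int))
sub=(g[229:241,236:249]);w=np.clip(190-sub,0,60);yy,xx=np.mgrid[229:241,236:249]
w[g[229:241,236:249]>175]=0
px=(np.sum(w*xx)/w.sum(),np.sum(w*yy)/w.sum())
pad=onplane("top",px,.115);print("pad",px,pad,world("top",px,d))
C=[(x/5+190,y/5+180) for x,y in[(113,165),(390,97),(472,432),(190,507)]]
P=np.array([onplane("top",p,.06) for p in C]);print(P.round(3),P.mean(0))
print([np.linalg.norm(P[i]-P[i-1]).round(3) for i in range(4)])
f=(P[0]+P[1]-P[2]-P[3])[:2];yaw=np.arctan2(f[1],f[0]);print("yaw",yaw,"pad pred",P.mean(0)[:2]+.013*np.array([np.cos(yaw),np.sin(yaw)]))
# lid centroid from depth
v,u=np.mgrid[205:250,222:265]
W=np.array([world("top",(a,b),d) for a,b in zip(u.ravel(),v.ravel())]);m=(W[:,2]>.107)&(W[:,2]<.12)
print("lid",W[m].mean(0),m.sum(),W[m].min(0),W[m].max(0))
s=bot.read_state();print(s["position"],s["tcp_rot"][:,0])
E
```

```text
[[185 186 185 186 185 186 186 186 188 187 187 187 188 187 188 188 188 188]
 [185 187 185 186 187 185 187 188 189 188 189 188 187 188 188 189 189 188]
 [185 185 186 186 186 188 189 188 183 184 190 190 188 188 187 189 189 190]
 [184 185 185 188 188 188 182 172 144 150 180 191 189 188 188 188 189 191]
 [185 186 186 186 188 170 132 101  92  98 129 179 192 190 189 189 189 192]
 [184 184 186 187 178 106  91  91  92  92  94 119 182 190 188 188 191 191]
 [185 185 187 187 179 101  90  94  96  95  90  94 153 189 189 191 193 180]
 [185 185 186 189 180 104  91  96  95  97  92 103 157 190 192 193 186 144]
 [187 185 187 189 178 105  90  93  95  95  95 112 162 193 193 183 139  62]
 [189 188 187 189 180 122  91  93  94  95 114 155 192 190 176 132  56  60]
 [181 186 189 191 193 178 126 121 124 129 160 187 184 139  80  51  61  88]
 [112 151 176 180 189 191 188 189 188 184 173 158 129  54  51  82  91  72]
 [ 63  65  81  97 133 145 151 149 131 112  82 125  73  61  85  85  59  54]
 [ 91  86  90  81  67  67  72  67  59  59  63  91  83  82  63  60  79 119]]
pad (np.float64(242.50569921742087), np.float64(236.0788533514801)) [0.50892902 0.25228147 0.115     ] [0.5089296  0.25228844 0.11496812]
[[0.58  0.359 0.06 ]
 [0.624 0.189 0.06 ]
 [0.419 0.133 0.06 ]
 [0.372 0.304 0.06 ]] [0.49893072 0.24637499 0.06      ]
[np.float64(0.215), np.float64(0.176), np.float64(0.212), np.float64(0.177)]
yaw 0.26258607951798457 pad pred [0.5114851  0.24974951]
lid [0.54052476 0.26077601 0.11224772] 695 [0.49732262 0.22025734 0.10704354] [0.5893037  0.30121225 0.11540641]
[ 0.25872689 -0.56890177  0.24757481] [ 9.10307153e-01  4.13933434e-01 -1.72382306e-07]
```

```bash
python3 -m handwheel '[[0.01,0.025,0.01,0,0,-0.01],[0.025,0.06,0.02,0,0,-0.02],[0.04,0.095,0.03,0,0,-0.03],[0.055,0.13,0.04,0,0,-0.04],[0.07,0.165,0.04,0,0,-0.05],[0.085,0.2,0.04,0,0,-0.06],[0.1,0.235,0.04,0,0,-0.07],[0.11,0.265,0.04,0,0,-0.082]]' -1
python3 -m handwheel '[[0.015,0.035,0,0,0,0],[0.03,0.07,0,0,0,0],[0.045,0.105,0,0,0,0],[0.06,0.14,0,0,0,0],[0.075,0.175,0,0,0,0],[0.09,0.21,0,0,0,0],[0.1,0.245,0,0,0,0],[0.11,0.28,0,0,0,0]]'
python3 -m handwheel '[[0.005,0.035,0,0,0,0],[0.01,0.07,0,0,0,0],[0.015,0.105,0,0,0,0],[0.02,0.14,0,0,0,0],[0.025,0.175,0,0,0,0],[0.03,0.21,0,0,0,0],[0.034,0.245,0,0,0,0],[0.034,0.275,0,0,0,0]]'
```

```text
time_s: 1.47
position: [0.3694, -0.3016, 0.2879]
tcp_rot: [[0.966, 0.259, 0.001], [0.259, -0.966, 0.0], [0.001, 0.0, -1.0]]
force: [1.5, 0.1, -0.2]
opening: 0.479
grasp_force: 0.0
time_s: 2.13
position: [0.4793, -0.0221, 0.2879]
tcp_rot: [[0.966, 0.26, 0.001], [0.26, -0.966, -0.0], [0.001, 0.0, -1.0]]
force: [0.6, -0.8, -0.3]
opening: 0.004
grasp_force: 0.0
time_s: 2.8
position: [0.5133, 0.2535, 0.2877]
tcp_rot: [[0.965, 0.26, 0.001], [0.26, -0.965, 0.001], [0.002, -0.0, -1.0]]
force: [0.9, -0.4, 0.5]
opening: 0.004
grasp_force: 0.0
```

Now I'll check the wrist camera while descending to 30 mm above the pad.

```bash
python3 -m handwheel '[[0,0,-0.02,0,0,0],[0,0,-0.04,0,0,0],[0,0,-0.06,0,0,0],[0,0,-0.08,0,0,0],[0,0,-0.1,0,0,0],[0,0,-0.115,0,0,0],[0,0,-0.118,0,0,0],[0,0,-0.118,0,0,0]]'
python3 - <<'E'
from h import *
s=bot.read_state();im,d=cams.capture("wrist");cv2.imwrite("pics/w1.png",im)
c=cams.calibration("wrist");T=np.array(c["tool_from_camera"]);K=c["mtx"]
B=np.eye(4);B[:3,:3]=s["tcp_rot"];B[:3,3]=s["position"];print(s["position"],T.round(3))
M=B@T
for r in models.tip_of("port_lid_pad","wrist")[:3]:
    p=r["position"];ray=M[:3,:3]@np.linalg.inv(K)@np.array([*p,1.]);print(r["conf"],p,M[:3,3]+ray*(.115-M[2,3])/ray[2])
# where the fingertip line meets the pad plane
q=np.linalg.inv(M)@np.array([*s["position"][:2],.115,1]);q=K@q[:3];print("proj tcp axis on pad plane",q[:2]/q[2])
im,d=cams.capture("top");cv2.imwrite("pics/top2.png",cv2.resize(im[180:290,190:310],None,fx=5,fy=5))
E
```

```text
time_s: 3.47
position: [0.5121, 0.2509, 0.1686]
tcp_rot: [[0.966, 0.26, -0.003], [0.26, -0.966, -0.001], [-0.003, 0.0, -1.0]]
force: [-0.0, -0.2, -0.0]
opening: 0.004
grasp_force: 0.0
[0.51210725 0.25089841 0.16856045] [[-0.001 -0.957 -0.289  0.08 ]
 [ 1.    -0.001 -0.001 -0.001]
 [ 0.001 -0.289  0.957 -0.136]
 [ 0.     0.     0.     1.   ]]
0.69 [308.3, 229.6] [0.51272636 0.2575814  0.115     ]
0.53 [607.3, 219.1] [0.56262842 0.09626831 0.115     ]
proj tcp axis on pad plane [319.34220804 233.38683462]
```

View pics/w1.png

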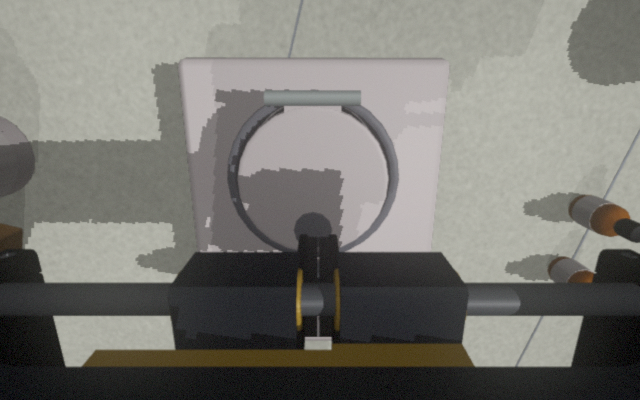

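The wrist view shows the pad centred at about (312, 230), half behind the closed fingers. The tool axis projects to (319, 233), so I need to shift about 3 mm to +y and 1 mm to +x.

```bash
python3 -m handwheel '[[0.001,0.003,-0.004,0,0,0],[0.001,0.003,-0.008,0,0,0],[0.001,0.003,-0.012,0,0,0],[0.001,0.003,-0.016,0,0,0],[0.001,0.003,-0.02,0,0,0],[0.001,0.003,-0.023,0,0,0],[0.001,0.003,-0.025,0,0,0],[0.001,0.003,-0.025,0,0,0]]'
python3 -m handwheel '[[0,0,-0.0003,0,0,0],[0,0,-0.0006,0,0,0],[0,0,-0.001,0,0,0],[0,0,-0.0013,0,0,0],[0,0,-0.0016,0,0,0],[0,0,-0.002,0,0,0],[0,0,-0.002,0,0,0],[0,0,-0.002,0,0,0]]'
```

```text
time_s: 4.28
position: [0.5134, 0.254, 0.1439]
tcp_rot: [[0.966, 0.26, -0.001], [0.26, -0.966, -0.0], [-0.001, -0.0, -1.0]]
force: [0.0, 0.1, 1.3]
opening: 0.005
grasp_force: 0.0
time_s: 4.95
position: [0.5137, 0.2541, 0.1426]
tcp_rot: [[0.966, 0.26, 0.0], [0.26, -0.966, 0.0], [0.0, -0.0, -1.0]]
force: [-0.1, -0.3, 0.2]
opening: 0.004
grasp_force: 0.0
```

```bash
for i in 1; do python3 -m handwheel '[[0,0,-0.0003,0,0,0],[0,0,-0.0006,0,0,0],[0,0,-0.001,0,0,0],[0,0,-0.0014,0,0,0],[0,0,-0.0017,0,0,0],[0,0,-0.002,0,0,0],[0,0,-0.002,0,0,0],[0,0,-0.002,0,0,0]]' | egrep 'pos|force|time'; done
python3 -m handwheel '[[0,0,-0.0003,0,0,0],[0,0,-0.0006,0,0,0],[0,0,-0.001,0,0,0],[0,0,-0.0014,0,0,0],[0,0,-0.0017,0,0,0],[0,0,-0.002,0,0,0],[0,0,-0.002,0,0,0],[0,0,-0.002,0,0,0]]'| egrep 'pos|force|time'
```

```text
time_s: 5.62
position: [0.5138, 0.2541, 0.1408]
force: [0.0, -1.0, 2.9]
grasp_force: 1.2
time_s: 6.28
position: [0.5137, 0.2541, 0.1385]
force: [-1.2, 0.2, 3.9]
grasp_force: 1.9
```

```bash
python3 -m handwheel '[[0,0,-0.0002,0,0,0],[0,0,-0.0004,0,0,0],[0,0,-0.0007,0,0,0],[0,0,-0.001,0,0,0],[0,0,-0.0012,0,0,0],[0,0,-0.0015,0,0,0],[0,0,-0.0015,0,0,0],[0,0,-0.0015,0,0,0]]' | egrep 'pos|force|time'
python3 -m handwheel '[[0,0,-0.0002,0,0,0],[0,0,-0.0004,0,0,0],[0,0,-0.0006,0,0,0],[0,0,-0.0008,0,0,0],[0,0,-0.001,0,0,0],[0,0,-0.001,0,0,0],[0,0,-0.001,0,0,0],[0,0,-0.001,0,0,0]]'| egrep 'pos|force|time'
```

```text
time_s: 6.95
position: [0.5137, 0.2541, 0.137]
force: [0.2, 0.1, 3.7]
grasp_force: 2.1
time_s: 7.62
position: [0.5138, 0.2541, 0.136]
force: [-1.1, -0.6, 4.7]
grasp_force: 2.1
```

```bash
python3 -m handwheel '[[0,0,-0.0001,0,0,0],[0,0,-0.0002,0,0,0],[0,0,-0.0003,0,0,0],[0,0,-0.0004,0,0,0],[0,0,-0.0005,0,0,0],[0,0,-0.0005,0,0,0],[0,0,-0.0005,0,0,0],[0,0,-0.0005,0,0,0]]'| egrep 'pos|force|time'
```

```text
time_s: 8.28
position: [0.5138, 0.2541, 0.1356]
force: [-0.9, 0.0, 4.9]
grasp_force: 2.2
```

```bash
python3 -m handwheel '[[0,0,-0.0001,0,0,0],[0,0,-0.0002,0,0,0],[0,0,-0.0003,0,0,0],[0,0,-0.0004,0,0,0],[0,0,-0.0005,0,0,0],[0,0,-0.0005,0,0,0],[0,0,-0.0005,0,0,0],[0,0,-0.0005,0,0,0]]'| egrep 'pos|force|time'
```

```text
time_s: 8.95
position: [0.5138, 0.2541, 0.135]
force: [-0.8, -0.1, 3.7]
grasp_force: 2.2
```

```bash
python3 -m handwheel '[[0,0,-0.0001,0,0,0],[0,0,-0.0002,0,0,0],[0,0,-0.0003,0,0,0],[0,0,-0.0004,0,0,0],[0,0,-0.0005,0,0,0],[0,0,-0.0005,0,0,0],[0,0,-0.0005,0,0,0],[0,0,-0.0005,0,0,0]]'| egrep 'pos|force|time'
```

```text
time_s: 9.62
position: [0.5138, 0.2541, 0.1349]
force: [-1.0, -0.0, 7.0]
grasp_force: 3.1
```

The press has reached the hard stop: height has stalled and force is rising. That is past the release point, so I'll retreat up and forward quickly.

```bash
python3 -m handwheel '[[0,0,0.03,0,0,0],[-0.01,-0.002,0.065,0,0,0],[-0.03,-0.008,0.095,0,0,0],[-0.05,-0.013,0.12,0,0,0],[-0.065,-0.017,0.14,0,0,0],[-0.075,-0.02,0.16,0,0,0],[-0.075,-0.02,0.18,0,0,0],[-0.075,-0.02,0.18,0,0,0]]'| egrep 'pos|force|time'
python3 -m handwheel '[[0,-0.02,0.01,0,0,0],[0,-0.05,0.02,0,0,0],[0,-0.08,0.02,0,0,0],[0,-0.11,0.02,0,0,0],[0,-0.14,0.02,0,0,0],[0,-0.17,0.02,0,0,0],[0,-0.2,0.02,0,0,0],[0,-0.2,0.02,0,0,0]]'| egrep 'pos|force|time'
python3 - <<'E'
from h import *
im,d=cams.capture("top");cv2.imwrite("pics/top3.png",cv2.resize(im[100:320,120:520],None,fx=2,fy=2))
E
```

```text
time_s: 10.28
position: [0.4401, 0.2346, 0.3179]
force: [0.7, -0.1, 0.3]
grasp_force: 0.0
time_s: 10.95
position: [0.4391, 0.0299, 0.3332]
force: [-1.2, 1.0, 0.0]
grasp_force: 0.0
```

View pics/top3.png

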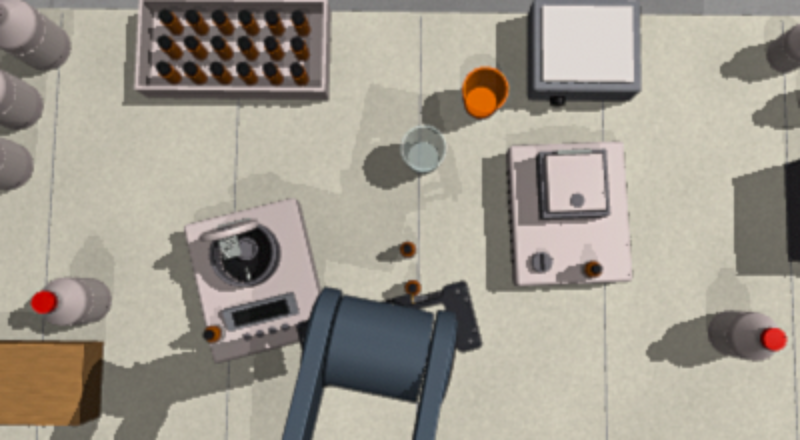

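The lid is open: the turret bore shows at about (243, 250), with the lid standing at the back. The vials, jugs and beaker have not moved. I'll wait over 3 s, then check again.

```bash
Z='[0,0,0,0,0,0]'
for i in 1 2 3 4 5 6; do python3 -m handwheel '[[0,0,0,0,0,0],[0,0,0,0,0,0],[0,0,0,0,0,0],[0,0,0,0,0,0],[0,0,0,0,0,0],[0,0,0,0,0,0],[0,0,0,0,0,0],[0,0,0,0,0,0]]'|grep time; done
python3 - <<'E'
from h import *
im,d=cams.capture("scene");cv2.imwrite("pics/sc2.png",cv2.resize(im[80:300,80:480],None,fx=2,fy=2))
E
```

```text
time_s: 11.67
time_s: 12.33
time_s: 13.0
time_s: 13.67
time_s: 14.33
time_s: 15.0
```

View pics/sc2.png

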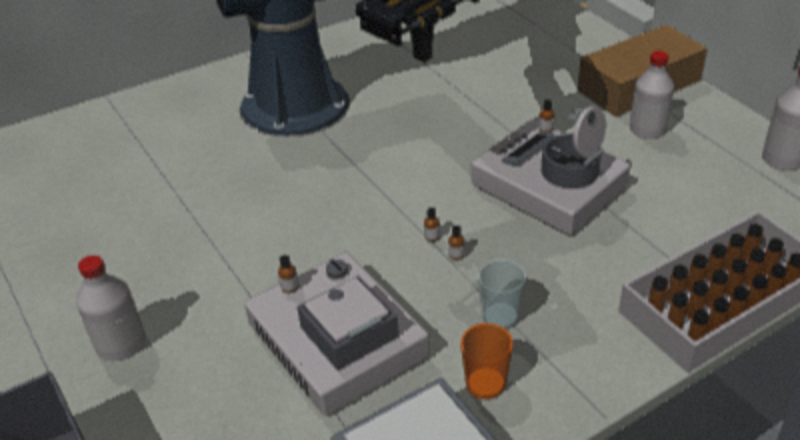

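The scene view shows the meter's lid upright at about (588, 132), the heater shut, and everything else standing where it was.

```bash
python3 -c "from rig import bot;print(bot.hand_in())"
```

```text
the job is handed in; nothing more can be done
None
```

The meter's lid was pressed through once, swung open and was still standing open about 5 s later; the heater stayed shut, nothing else moved that I could see, and the job is handed in (no verdict was returned).

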